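# Long screwdriver out of a half-open drawer

## Task

The upper drawer of the small bench cabinet comes out only part-way, so the long red-handled screwdriver in it still reaches under the cabinet. Pick it out from among the other tools, tilt it handle-up and draw it out slantwise through the gap without forcing it against the cabinet, leaving the drawer, the other tools and the bottle and jar on the cabinet where they are. Finish still holding it in the gripper, steady, with the whole screwdriver at least 5 cm higher than the cabinet's top and touching nothing else.

Things in the scene. Friction and masses are not known exactly. Their poses are not given: they have to be found in the camera images.
- cabinet: Fixed grey steel cabinet, drawer fronts blue, 252 wide (y), 350 deep (x), 156 high. Origin on the bench under the middle of the carcass's front edge; x points into the cabinet, away from the robot to its right; z up. Its top plate, 10 thick, underside 146 above the bench, covers everything from x = 0 inwards. The closed lower drawer fills it up to 78; the upper drawer stands out in front.
- lip (a point): Middle of the top front edge of the cabinet's top plate, at cabinet x = 0, 156 above the bench; the gap runs from here to the drawer's front.
- drawer_front (a point): Middle of the top inner edge of the upper drawer's front, 130 above the bench, at cabinet x = -150 when at the stop. Front panel 8 thick, with a bar pull 14 deep outside. Inside the drawer is 222 wide, 325 long; its floor is 82 above the bench. Side walls rise 44, the front 48, and the cabinet's top plate is 64 above that floor.
- drawer (a joint): Upper drawer: metres pushed in from its outer stop. 0 = out to the stop (150 mm gap in front of the top plate; it comes no farther out), 0.15 = shut. It starts 0 to 0.01 and slides with about 6 N of friction.
- driver: Long red-handled screwdriver, loose on the drawer floor, handle to the front, in one of three side-by-side places about 62 apart: 280 long, 0.16 kg. Origin under the handle, 85 from the butt; x along the tool to the tip, z up; axis at z = 15. Octagonal handle 30 across, x = -85 to 30, black band at the butt; steel shaft 8 thick, x = 30 to 195. Centre of mass near x = 15.
- tip (a point): Tip of the long screwdriver, on its axis, 195 from its origin; starts under the cabinet's top plate.
- butt (a point): Butt end of the long screwdriver's handle, on its axis, 85 from its origin.
- yellow_driver: Short yellow-handled screwdriver, 175 long, handle 26 thick, lying in the drawer. Origin on the underside 85 from its butt, x towards the tip. Leave alone.
- pump: Blue desoldering pump, 189 long, 20 thick, white nozzle, lying in the drawer. Origin on the underside 85 from the plunger knob, x towards the nozzle. Leave alone.
- bottle: Small clear bottle with white cap, 38 across, 85 tall, standing on the cabinet's top. Origin at the centre of its foot. Leave alone.
- jar: Amber flux jar with yellow cap, 44 across, 45 tall, standing on the cabinet's top. Origin at the centre of its foot. Leave alone.

How it is judged:
By the outcome, as a careful person would: the job done as asked, in the order asked, and still so for the second after the job is handed in, while the arm keeps its last pose, push and grip.
It also fails if it takes over 38 s, if anything falls off the work surface, if the arm or the gripper's body presses on something with over 40 N, if the wrist force passes 120 N, or if a joint passes its speed limit or range.

## Robot

A 6-joint arm with a two-finger parallel gripper is mounted at the origin on the work surface. World frame = base frame: x ahead of the robot, y to its left, z up, the work surface at z = 0. Lengths are in mm, angles in rad, forces in N, time in s.
With the tool pointing down it reaches from about 250 to 775 mm from the base axis. Payload 4 kg.
Tool frame: the origin (TCP) lies at the very end of the fingers, on their centre line; the grasp point (between the pads) lies 19 mm behind it; z points along the fingers, y is the line along which they close (so a half turn about z gives the same grasp; the last joint's range is limited). The gripper opens to 85 mm and grips with 20 to 120 N. Pads are 22 mm wide; open, the fingers measure 114 mm over their backs; the gripper's body (76 mm by 85 mm) begins 54 mm behind the grasp point. The pads swing forward as they close: fully open they stand 13 mm farther back than shut.
Start: joints at [-1.404, 0.087, 1.371, -0, 1.684, -0.103], TCP at [146.593, -530.121, 231.341] pointing down, gripper open.
Joint ranges: [-3.1, 3.1], [-0.76, 2.03], [0.27, 2.55], [-1.08, 4.22], [0.17, 2.65], [-2.57, 2.57]. Speed limits (rad/s): [2.79, 2.79, 3.14, 3.14, 3.14, 3.14].

## Interface

Orientations are given as a unit quaternion [w, x, y, z].
In Python, from rig import arm, imaging, finder gives the robot as it stands.
- The arm moves only by the shell command python3 -m handwheel 'ROWS' [OPENING] [FORCE]. ROWS is JSON, a list of rows, each a list of 4 numbers: the shift along the tool's x, y, z in cm, then the turn about the tool's z in rad. A call has 1 to 20 rows; each row is the pose to reach, as a shift and turn from the pose commanded when the call began, along the tool's axes at that moment; what a row does not reach only later rows make up. A row lasts 1/8 s, in which the tool goes at most 62.5 mm and 10.7 degrees, less where a joint would pass 70% of its speed; a pose out of reach is approached as far as the arm can. A call with a gripper value outside its range is refused whole. OPENING is the finger opening in cm, from 0 to 8.54, set as the call begins (- or left out, the last holds). The fingers move at their own pace and stop on an object; FORCE is the grip in N (left out, the last holds). Time passes only in rows, so rows that repeat a pose let the fingers close. It gives the time, the measured TCP pose, the force, the opening and the grip force at its end, in the units of the state.
- arm.get_state(): the state, without advancing time (a new reading comes with each control period).
- imaging.read_camera(name): name is "scene" or "top"; returns a dict with "color" (480x640x3 uint8, blue, green, red), "K" (3x3 intrinsics, pixels), "R" (3x3) and "t" (3): a world point X has camera coordinates R X + t. Camera axes: x right, y down, z forward; pixel columns grow to the right and rows downward; lengths in mm; the calibration is good to about 2 mm. A picture is of the moment at which its call begins. There is no depth.
- arm.finish_job(): hands the job in; it is judged then, once.
Trained networks look in the newest picture that a camera, given by its name, has taken for a name from the list of things; names that differ only in an ending like _2 or _b are one class to them, and where a whole thing is asked for, a point or a joint stands for the part that bears it (a point fixed in the world has none). Each returns a list of dicts, best first, with "score" (0 to 1); they miss things now and then, are a little off and sometimes report something else, mostly with a low value. They report only what shows in the picture. A call takes as long as a camera call.
- finder.regions_of(thing, camera): "region" (480x640 bool, what is visible of it) and "at" ([column, row] as shares, 0 to 1, of the picture: columns of its width, rows of its height, amid what is visible of it).
- finder.tip_of(thing, camera): "at" ([column, row] as shares, 0 to 1, of the picture: columns of its width, rows of its height: a listed point, or the origin of a listed thing).
The state is a dict: "time": time; "qpos": joint angles; "qd": joint speeds; "effort": joint torques, N m; "tcp_pos": TCP position; "orientation": TCP orientation; "contact_force": force on the tool from outside, world axes, zero at the start; "torque": the same for the moment, N m; "grip_width": opening from 0.0 (shut) to 1.0 (fully open); "grasp_force": force on a finger pad.
Only numpy, scipy, OpenCV 4.12 (cv2) and the standard library are available. Lean on these libraries where they do the work, as an engineer would, in place of code of your own. Each camera call takes 0.05 s, during which the arm holds its last target. There are 200 camera calls.

## Working session

There is one attempt and no reset: what is moved stays moved. The work goes in short steps, Python scripts to look and compute and a shell command to move; the robot and the scene stay as the last step left them, time stands still between calls to the robot, and variables do not carry over. Pictures are saved under pics/ and viewed, at most 10 in all, crops included, and the job is handed in when it is done.

```bash
ls; mkdir -p pics
cat > h.py <<'E'
import numpy as np,cv2
from rig import arm,imaging,finder
from scipy.spatial.transform import Rotation as Ro
def pix(at): return np.array([at[0]*640,at[1]*480])
def ray(c,p):
    d=c['R'].T@(np.linalg.inv(c['K'])@[p[0],p[1],1.]); o=-c['R'].T@c['t']; return o,d/np.linalg.norm(d)
def onz(c,p,z):
    o,d=ray(c,p); return o+d*(z-o[2])/d[2]
def tri(cs,ps):
    A=np.zeros((3,3));b=np.zeros(3)
    for c,p in zip(cs,ps):
        o,d=ray(c,p);M=np.eye(3)-np.outer(d,d);A+=M;b+=M@o
    return np.linalg.solve(A,b)
def proj(c,X):
    q=c['K']@(c['R']@np.array(X,float)+c['t']); return q[:2]/q[2]
E
python3 - <<'E'
from h import *
np.set_printoptions(precision=1,suppress=True)
cs={n:imaging.read_camera(n) for n in('scene','top')}
for n,c in cs.items(): cv2.imwrite(f'pics/{n}0.png',c['color']); print(n,-c['R'].T@c['t'])
for t in ['lip','drawer_front','driver','tip','butt','yellow_driver','pump','bottle','jar','cabinet']:
    for n in cs:
        print(t,n,[(round(r['score'],2),pix(r['at'])) for r in finder.tip_of(t,n)][:3])
s=arm.get_state();print(s['tcp_pos'],s['orientation'],s['time'],s['contact_force'])
E
```

```text
pics
scene [1082.  -360.8  663.2]
top [508.6 -68.3 900.2]
lip scene [(0.73, array([316.2, 221.7]))]
lip top [(0.93, array([299.8, 230.9])), (0.67, array([213.1, 320.8]))]
drawer_front scene [(0.87, array([335.6, 174.7]))]
drawer_front top [(0.57, array([211.2, 323.6]))]
driver scene []
driver top [(0.82, array([243.7, 230.7]))]
tip scene []
tip top []
butt scene [(0.83, array([367. , 201.6]))]
butt top [(0.85, array([194.9, 277.5])), (0.71, array([403.8, 203.3]))]
yellow_driver scene []
yellow_driver top [(0.85, array([280.1, 262.6]))]
pump scene []
pump top [(0.76, array([308.2, 294.3]))]
bottle scene [(0.68, array([354.7, 308.5]))]
bottle top []
jar scene [(0.58, array([253.5, 273.3]))]
jar top []
cabinet scene []
cabinet top [(0.72, array([298.8, 241.9]))]
[ 146.6 -530.1  231.3] [0.  1.  0.1 0. ] 1.1 [ 0.1 -0.2 -0.4]
```

View pics/top0.png

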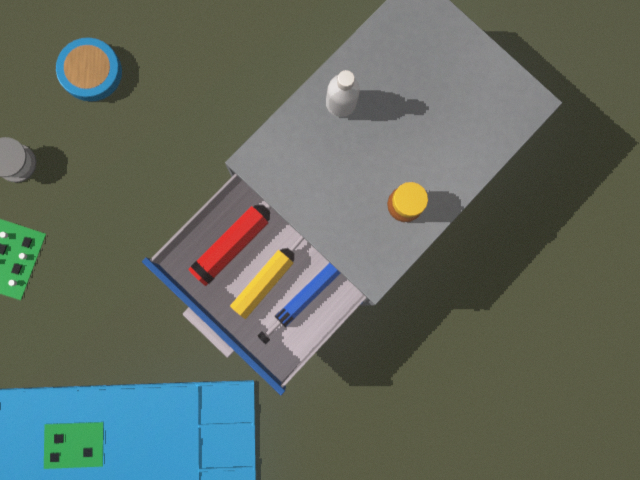

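View pics/scene0.png

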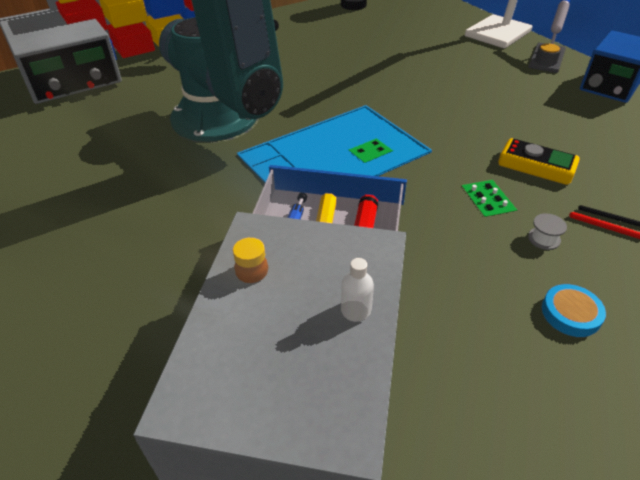

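Run:
```python
from h import *
np.set_printoptions(precision=1,suppress=True)
cs=[imaging.read_camera(n) for n in('scene','top')]
lip=tri(cs,[[316.2,221.7],[299.8,230.9]]);df=tri(cs,[[335.6,174.7],[211.2,323.6]])
print('lip',lip,onz(cs[0],[316.2,221.7],156),onz(cs[1],[299.8,230.9],156));print('df',df,onz(cs[0],[335.6,174.7],130),onz(cs[1],[211.2,323.6],130))
T=cs[1]
print('driver',onz(T,[243.7,230.7],82),'butt',onz(T,[194.9,277.5],97),tri(cs,[[367,201.6],[194.9,277.5]]),'yel',onz(T,[280.1,262.6],82),'pump',onz(T,[308.2,294.3],82))
print('bottle',onz(cs[0],[354.7,308.5],156),'jar',onz(cs[0],[253.5,273.3],156))
r=finder.regions_of('driver','top')
for q in r[:2]:
    ys,xs=np.nonzero(q['region']);P=np.array([onz(T,[x,y],97) for x,y in zip(xs,ys)])
    m=P.mean(0);w,v=np.linalg.eigh(np.cov((P-m)[:,:2].T));a=v[:,1];print(q['score'],len(xs),m,'axis',a,np.degrees(np.arctan2(a[1],a[0])),((P-m)[:,:2]@a).min(),((P-m)[:,:2]@a).max())
```

```text
lip [606.5 -74.6 158.1] [603.6 -75.5 156. ] [607.8 -72.6 156. ]
df [493.8  32.6 127.5] [495.8  28.9 130. ] [494.8  34.  130. ]
driver [616.7   1.4  82. ] butt [552.8  61.   97. ] [551.7  59.1  97. ] yel [575.  -47.7  82. ] pump [533.7 -85.4  82. ]
bottle [ 764.7 -118.7  156. ] jar [ 645.3 -198.1  156. ]
0.56 2333 [597.7  17.2  97. ] axis [-0.7  0.7] 136.09195094108986 -69.46776300060745 61.27102673594131
```

The driver is the left of the three tools: red handle at about (230,245) in the top view, with its butt band near (200,272). Yellow driver and pump lie to its right, and the shaft runs under the cabinet top. In the scene view the red handle shows at (367,205), and the jar and bottle stand well back from the gap.

```bash
cat >> h.py <<'E'
def totool(X):
    s=arm.get_state();q=s['orientation'];R=Ro.from_quat([q[1],q[2],q[3],q[0]]).as_matrix()
    return R, R.T@(np.array(X)-s['tcp_pos'])
E
python3 - <<'E'
from h import *
np.set_printoptions(precision=3,suppress=True)
T=imaging.read_camera('top')
A,B,C=[onz(T,p,156)[:2] for p in([228,162],[373,304],[559,102])]
print(A,B,C,np.linalg.norm(A-B),np.linalg.norm(B-C),'mid',(A+B)/2,'vang',np.degrees(np.arctan2(*(A-B)[::-1])),'uang',np.degrees(np.arctan2(*(C-B)[::-1])))
# red handle rect
hsv=cv2.cvtColor(T['color'],cv2.COLOR_BGR2HSV);m=((hsv[...,0]<8)|(hsv[...,0]>172))&(hsv[...,1]>150)&(hsv[...,2]>90)
m[:190]=0;m[300:]=0;m[:,:170]=0;m[:,290:]=0
ys,xs=np.nonzero(m);P=np.array([onz(T,[x,y],101)[:2] for x,y in zip(xs,ys)]).astype(np.float32)
print('rect',cv2.minAreaRect(P))
R,d=totool([572,42,231]);print(R);print('shift',d)
v=(A-B)/np.linalg.norm(A-B);yt=R[:2,1];vt=R.T@np.array([*v,0]);print('turn to align y with v', np.arctan2(-vt[0],vt[1]),arm.get_state()['qpos'])
E
```

```text
[691.08   16.314] [ 520.819 -161.899] [ 777.857 -397.147] 246.47193648897724 348.43987068346684 mid [605.95  -72.793] vang 46.307082575084735 uang -42.46555015916794
rect ((595.1878662109375, 18.729339599609375), (30.44219398498535, 116.39503479003906), 46.751583099365234)
[[ 0.964  0.267  0.   ]
 [ 0.267 -0.964 -0.   ]
 [ 0.     0.    -1.   ]]
shift [ 562.507 -438.043    0.321]
turn to align y with v -2.1092043136903946 [-1.404  0.087  1.371  0.     1.684 -0.103]
```

```bash
python3 -m handwheel '[[5,-3.9,0,-0.17],[10,-7.8,0,-0.35],[15,-11.7,0,-0.52],[20,-15.6,0,-0.7],[25,-19.5,0,-0.87],[30,-23.4,0,-1.05],[35,-27.3,0,-1.23],[40,-31.2,0,-1.41],[45,-35,0,-1.58],[50,-39,0,-1.76],[54,-42,1,-1.93],[56.2,-43.8,3,-2.11],[56.2,-43.8,5,-2.11],[56.2,-43.8,5,-2.11],[56.2,-43.8,5,-2.11]]' 4.5 20
python3 - <<'E'
from h import *
np.set_printoptions(precision=3,suppress=True)
R,d=totool([572,41,88]);print(R,d,arm.get_state()['qpos'])
T=imaging.read_camera('top');cv2.imwrite('pics/top1.png',T['color'][100:400,120:460])
E
```

```text
time: 3.18
tcp_pos: [571.8, 41.5, 182.3]
orientation: [0.001, 0.372, 0.928, 0.0]
contact_force: [1.2, 0.4, 0.4]
grip_width: 0.528
grasp_force: 0.0
[[-0.723  0.691  0.001]
 [ 0.691  0.723 -0.   ]
 [-0.001  0.001 -1.   ]] [-0.416 -0.303 94.259] [-0.026  0.152  1.396 -0.     1.592 -0.835]
```

View pics/top1.png

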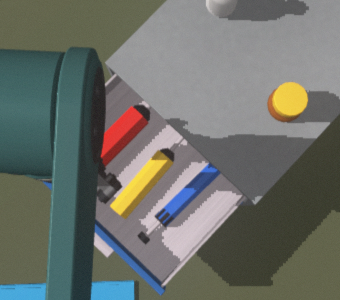

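The crop shows the gripper over the butt half of the red handle, between the left drawer wall and the yellow driver. I'll descend and close lightly.

```bash
python3 -m handwheel '[[0,0,3,0],[0,0,6,0],[0,0,8,0],[0,0,9,0],[0,0,9.6,0],[0,0,9.9,0],[0,0,9.9,0]]' 4.5 20 && python3 -m handwheel '[[0,0,0,0],[0,0,0,0],[0,0,0,0],[0,0,0,0],[0,0,0,0],[0,0,0,0]]' 0 20
```

```text
time: 4.1
tcp_pos: [571.9, 41.8, 82.9]
orientation: [0.001, 0.372, 0.928, 0.0]
contact_force: [-0.0, -0.2, -0.1]
grip_width: 0.53
grasp_force: 0.0
time: 4.85
tcp_pos: [572.0, 41.8, 83.1]
orientation: [0.001, 0.372, 0.928, 0.0]
contact_force: [-1.2, -0.5, 5.1]
grip_width: 0.347
grasp_force: 23.1
```

```bash
python3 -m handwheel '[[0,0,-0.5,0],[0,0,-1,0],[0,0,-1.5,0],[0,0,-2,0],[0,0,-2.5,0],[0,0,-2.5,0],[0,0,-2.5,0]]'
python3 - <<'E'
from h import *
np.set_printoptions(precision=2,suppress=True)
s=arm.get_state();print(s['torque'])
T=imaging.read_camera('top');S=imaging.read_camera('scene')
a=cv2.resize(T['color'][180:300,190:350],None,fx=2.5,fy=2.5);b=cv2.resize(S['color'][150:270,250:410],None,fx=2.5,fy=2.5)
cv2.imwrite('pics/l1.png',np.hstack([a,b]))
E
```

```text
time: 5.72
tcp_pos: [571.4, 41.8, 107.2]
orientation: [-0.0, 0.372, 0.928, -0.0]
contact_force: [0.1, 0.6, -0.6]
grip_width: 0.345
grasp_force: 22.3
[ 0.07  0.07 -0.03]
```

View pics/l1.png

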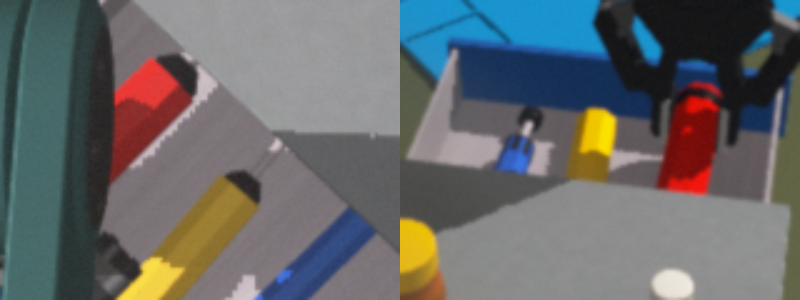

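The picture shows the handle lifted in the pads with the other tools undisturbed. The views barely separate a tilt from a level lift, so I'll average the force and torque readings to tell which it is.

Run:
```python
from h import *
np.set_printoptions(precision=3,suppress=True)
F=[];M=[]
for i in range(14):
    imaging.read_camera('top');s=arm.get_state();F.append(s['contact_force']);M.append(s['torque'])
v=np.array([.691,.723,0])
print(np.mean(F,0),np.std(F,0),np.mean(M,0),np.std(M,0),np.mean(M,0)@v,s['time'])
```

```text
[-0.036 -0.077 -1.757] [0.612 0.331 0.404] [ 0.091  0.089 -0.001] [0.02  0.036 0.026] 0.12720819413440765 6.525
```

It is held level: the full 1.7 N weight and about 0.12 N·m, so the pads resist pivoting. I'll ease the opening command so that it swings tip-down.

```bash
cat > rd.py <<'E'
from h import *
F=[];M=[]
for i in range(4):
    imaging.read_camera('top');s=arm.get_state();F.append(s['contact_force'][2]);M.append(np.dot(s['torque'],[.691,.723,0]))
print('Fz %.2f Mv %.3f grip %.1f width %.4f t %.2f'%(np.mean(F),np.mean(M),s['grasp_force'],s['grip_width'],s['time']))
E
python3 -m handwheel '[[0,0,0,0],[0,0,0,0]]' 2.93 20 >/dev/null; python3 rd.py
python3 -m handwheel '[[0,0,0,0],[0,0,0,0]]' 2.96 20 >/dev/null; python3 rd.py
```

```text
Fz -1.27 Mv 0.122 grip 22.3 width 0.3442 t 6.97
Fz -1.71 Mv 0.124 grip 15.9 width 0.3428 t 7.42
```

The grip force now follows the opening, so I'll continue in small steps.

```bash
python3 -m handwheel '[[0,0,0,0],[0,0,0,0]]' 2.98 20 >/dev/null; python3 rd.py
python3 -m handwheel '[[0,0,0,0],[0,0,0,0]]' 3.0 20 >/dev/null; python3 rd.py
```

```text
Fz -1.11 Mv -0.016 grip 7.8 width 0.3467 t 7.88
Fz -0.04 Mv 0.003 grip 0.0 width 0.3485 t 8.32
```

At 2.98 cm it pivoted (torque went to zero), and at 3.0 it slipped free. I'll check how it lies before regripping.

```bash
python3 -m handwheel '[[0,0,0,0],[0,0,0,0]]' 4.5 20
python3 - <<'E'
from h import *
T=imaging.read_camera('top');S=imaging.read_camera('scene')
a=cv2.resize(T['color'][180:300,190:350],None,fx=2.5,fy=2.5);b=cv2.resize(S['color'][150:270,250:410],None,fx=2.5,fy=2.5)
cv2.imwrite('pics/l2.png',np.hstack([a,b]))
for p in ('butt',): print([(r['score'],pix(r['at'])) for r in finder.tip_of(p,'scene')])
E
```

```text
time: 8.57
tcp_pos: [571.5, 41.8, 107.3]
orientation: [0.0, 0.372, 0.928, -0.0]
contact_force: [-0.1, 0.2, 1.1]
grip_width: 0.523
grasp_force: 0.0
[(0.9, array([364.672, 200.496]))]
```

View pics/l2.png

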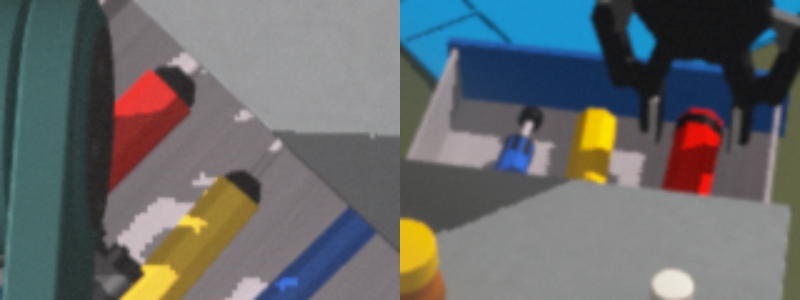

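The handle is back on the floor, still centred between the fingers (about x=695 in the right half), and the neighbours are undisturbed. I'll regrip, ease to the slipping force, then lift slowly.

```bash
python3 -m handwheel '[[0,0,1,0],[0,0,2,0],[0,0,2.4,0],[0,0,2.4,0]]' 4.5 20 ; python3 -m handwheel '[[0,0,0,0],[0,0,0,0],[0,0,0,0],[0,0,0,0],[0,0,0,0]]' 2.93 20|tail -2;python3 -m handwheel '[[0,0,0,0],[0,0,0,0]]' 2.98 20|tail -2; python3 -m handwheel '[[0,0,-0.5,0],[0,0,-1,0],[0,0,-1.5,0],[0,0,-2,0],[0,0,-2,0]]'; python3 rd.py
```

```text
time: 9.22
tcp_pos: [571.0, 41.8, 82.4]
orientation: [-0.001, 0.372, 0.928, -0.0]
contact_force: [0.0, -0.5, 0.6]
grip_width: 0.526
grasp_force: 0.0
grip_width: 0.351
grasp_force: 16.8
grip_width: 0.349
grasp_force: 8.0
time: 10.72
tcp_pos: [571.9, 41.8, 104.0]
orientation: [0.001, 0.372, 0.928, 0.0]
contact_force: [-0.6, 0.9, -1.0]
grip_width: 0.35
grasp_force: 7.7
Fz -1.11 Mv -0.045 grip 7.7 width 0.3502 t 10.93
```

Fz of 1.1 N and near-zero torque mean the tip rests on the floor while the handle rises. I'll continue.

```bash
python3 -m handwheel '[[0,0,-0.5,0],[0,0,-1,0],[0,0,-1.5,0],[0,0,-2,0],[0,0,-2.5,0],[0,0,-3,0],[0,0,-3,0]]'|head -2; python3 rd.py
python3 - <<'E'
from h import *
S=imaging.read_camera('scene');T=imaging.read_camera('top')
a=cv2.resize(T['color'][180:300,190:350],None,fx=2.5,fy=2.5);b=cv2.resize(S['color'][130:250,270:430],None,fx=2.5,fy=2.5)
cv2.imwrite('pics/l3.png',np.hstack([a,b]))
E
```

```text
time: 11.8
tcp_pos: [571.9, 41.8, 134.0]
Fz -0.98 Mv -0.046 grip 7.7 width 0.3541 t 12.00
```

View pics/l3.png

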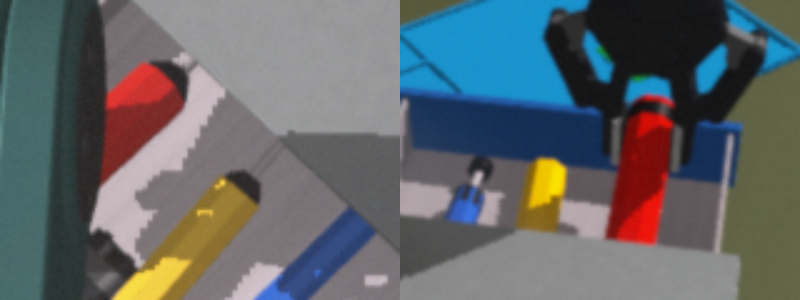

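The handle is visibly tilted up, with the collar still in front of the lip and the neighbours undisturbed. I'll start drawing back and up.

```bash
python3 -m handwheel '[[0.8,0,-0.8,0],[1.6,0,-1.6,0],[2.3,0,-2.4,0],[2.9,0,-3.3,0],[3.4,0,-4.1,0],[3.9,0,-4.9,0],[4.3,0,-5.7,0],[4.3,0,-5.7,0]]'; python3 rd.py
```

```text
time: 13.1
tcp_pos: [540.8, 71.7, 191.4]
orientation: [0.001, 0.372, 0.928, 0.0]
contact_force: [0.6, -0.3, -0.9]
grip_width: 0.352
grasp_force: 7.8
Fz -0.66 Mv -0.070 grip 7.8 width 0.3518 t 13.30
```

```bash
cat > ov.py <<'E'
import sys
from h import *
th=[float(a) for a in sys.argv[2:]]
s=arm.get_state();g=np.array(s['tcp_pos'])+[0,0,14]
u=np.array([.725,-.688,0])
out=[]
for n,(r,c) in (('top',(150,170)),('scene',(60,270))):
    C=imaging.read_camera(n);im=cv2.resize(C['color'][r:r+150,c:c+200],None,fx=2,fy=2,interpolation=cv2.INTER_CUBIC)
    for t,col in zip(th,[(0,255,0),(255,255,0)]):
        t=np.radians(t);a=u*np.cos(t)-[0,0,np.sin(t)]
        f=lambda d:tuple(int(x) for x in ((proj(C,g+a*d)-[c,r])*2))
        cv2.line(im,f(-27),f(253),col,1);cv2.circle(im,f(88),4,col,1)
        print(n,t,'tip',g+a*253)
    out.append(im)
cv2.imwrite(sys.argv[1],np.hstack(out))
E
python3 ov.py pics/l4.png 28 18
```

```text
top 0.4886921905584123 tip [702.4265666  -82.37297349  85.26239918]
top 0.3141592653589793 tip [714.91944588 -94.22828514 125.85740499]
scene 0.4886921905584123 tip [702.4265666  -82.37297349  85.26239918]
scene 0.3141592653589793 tip [714.91944588 -94.22828514 125.85740499]
```

View pics/l4.png

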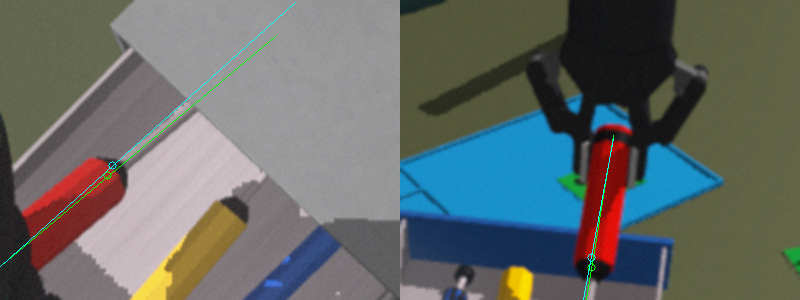

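The overlay at 28° matches the handle end (scene about (593,270)), so the tip is on the floor about 76 mm under the plate and the shaft clears the lip by about 15 mm. I'll tighten the grip and draw along the tool's own axis.

```bash
python3 -m handwheel '[[0,0,0,0],[0,0,0,0],[0,0,0,0]]' 0 80|tail -2; python3 -m handwheel '[[0.5,0,-0.27,0],[1.5,0,-0.8,0],[2.6,0,-1.4,0],[3.8,0,-2,0],[5,0,-2.7,0],[6.2,0,-3.3,0],[7.4,0,-3.9,0],[8.6,0,-4.6,0],[9.8,0,-5.2,0],[10.6,0,-5.6,0],[10.6,0,-5.6,0]]'; python3 rd.py; python3 ov.py pics/l5.png 28
```

```text
grip_width: 0.333
grasp_force: 79.2
time: 15.15
tcp_pos: [463.6, 145.1, 246.8]
orientation: [0.001, 0.371, 0.928, 0.0]
contact_force: [-0.2, 0.2, -1.6]
grip_width: 0.332
grasp_force: 79.4
Fz -1.55 Mv 0.116 grip 79.4 width 0.3318 t 15.35
top 0.4886921905584123 tip [625.72408386  -9.27238861 141.07365997]
scene 0.4886921905584123 tip [625.72408386  -9.27238861 141.07365997]
```

View pics/l5.png

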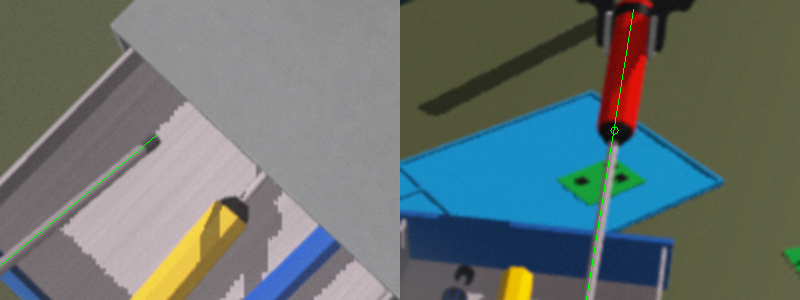

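The whole shaft is out: its tip is at about (150,142) in the left half, short of the plate edge, and the full weight is carried by the grip. I'll lift straight up.

```bash
python3 -m handwheel '[[0,0,-0.5,0],[0,0,-1.5,0],[0,0,-3,0],[0.5,0,-4.5,0],[1,0,-6,0],[1.5,0,-7.5,0],[2,0,-9,0],[2,0,-10.5,0],[2,0,-11.7,0],[2,0,-12.5,0],[2,0,-13,0],[2,0,-13,0],[2,0,-13,0],[2,0,-13,0]]'; python3 rd.py
python3 - <<'E'
from h import *
np.set_printoptions(precision=1,suppress=True)
cs=[imaging.read_camera(n) for n in('scene','top')]
for p in('tip','butt','drawer_front','yellow_driver','pump','bottle','jar'):
    print(p,[[(round(x['score'],2),pix(x['at'])) for x in finder.tip_of(p,n)][:2] for n in('scene','top')])
cv2.imwrite('pics/end.png',np.hstack([cv2.resize(c['color'],(400,300)) for c in cs]))
E
```

```text
time: 17.2
tcp_pos: [449.1, 158.5, 375.7]
orientation: [-0.0, 0.372, 0.928, -0.0]
contact_force: [-0.5, -0.6, -1.9]
grip_width: 0.331
grasp_force: 79.3
Fz -1.52 Mv 0.096 grip 79.3 width 0.3309 t 17.40
tip [[(0.66, array([366.7, 140.4])), (0.36, array([334.8, 174.2]))], [(0.63, array([224. , 213.1]))]]
butt [[], []]
drawer_front [[(0.98, array([335.6, 170.8]))], [(0.8, array([212.5, 321.6])), (0.61, array([309.2, 293.6]))]]
yellow_driver [[], [(0.82, array([280.9, 262.1]))]]
pump [[], [(0.67, array([307.1, 296.1]))]]
bottle [[(0.57, array([353.1, 308.5])), (0.32, array([334.1, 171.1]))], [(0.92, array([337.2, 103.8]))]]
jar [[(0.56, array([252.6, 272.8]))], [(0.64, array([404.3, 206. ]))]]
```

View pics/end.png

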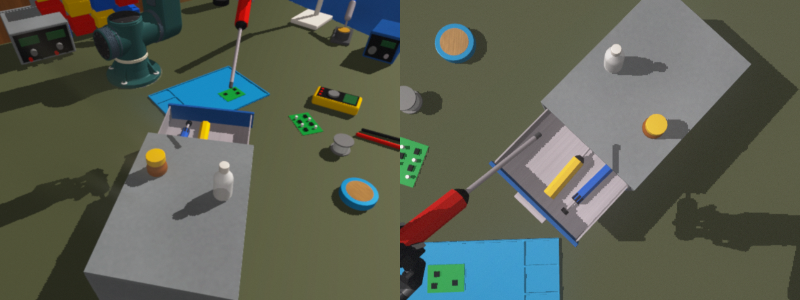

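Run:
```python
from h import *
np.set_printoptions(precision=1,suppress=True)
cs=[imaging.read_camera(n) for n in('scene','top')]
print('tip',tri(cs,[[366.7,140.4],[224,213.1]]))
a=cv2.imread('pics/top0.png');b=cs[1]['color']
for nm,(r,c,h,w) in {'front corner':(355,255,45,40),'pull':(305,180,50,50),'yellow':(240,225,85,75),'bottle':(65,320,55,45),'jar':(175,380,50,55)}.items():
    _,v,_,l=cv2.minMaxLoc(cv2.matchTemplate(b[r-10:r+h+10,c-10:c+w+10],a[r:r+h,c:c+w],cv2.TM_CCOEFF_NORMED));print(nm,round(v,2),np.array(l)-10)
```

```text
tip [609.    4.9 270.3]
front corner 1.0 [0 0]
pull 1.0 [0 0]
yellow 0.76 [0 0]
bottle 1.0 [0 0]
jar 1.0 [0 0]
```

The tip is at z = 270 mm (206 needed), and the drawer, bottle, jar and yellow driver match their first positions in the top picture. I'm handing in.

```bash
python3 -c "
from rig import arm
print(arm.finish_job())"
```

```text
the job is handed in; nothing more can be done
None
```

The job is handed in with the screwdriver held steady in the gripper, its lowest point (the tip) at z ≈ 270 mm, about 114 mm above the cabinet top; the drawer, bottle, jar and yellow driver showed no shift in the top view, and the pump is within about 2 pixels; on the way, one light regrip let the handle drop about 25 mm back onto the drawer floor before the final pull.

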